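# Grade two bearing balls on the sorting ramp

## Task

On the microscope bench one of two alike metal scoops holds two steel bearing balls, a small and a big one. Pick up that scoop by its upright grip and tip both balls out onto the landing tray at the top of the sorting ramp, so that the small one drops through the narrow slot into the upper pocket and the big one rolls on into the lower pocket. Then stand the empty scoop upright on the bench again and let go of it.

Things in the scene. Friction and masses are not known exactly. Their poses are not given: they have to be found in the camera images.
- scoop_grip (a point): Centre of the loaded scoop's upright grip plate (10 thick along x, 50 wide along y, 36 high), 68 above the scoop's underside. Loose aluminium trough, dark floor, 81 long, 42 wide, 36 high, 120 g, below the grip; x points from its open front to its closed back, z up. Spout lip (front end of the floor): 42 in -x, 47 below this point. All in mm. An empty twin stands elsewhere.
- small_ball_center (a point): Centre of the small steel ball, 20 mm diameter, about 33 g. It starts in the scoop, in front of the big one. The scoop's floor slopes 12 degrees, higher at the open front, so the balls stay at the back while the scoop is level; tipping the front down 30 to 40 degrees rolls both out.
- big_ball_center (a point): Centre of the big steel ball, 30 mm diameter, about 110 g. It starts in the scoop against its closed back. On the sorter it rides over the narrow slot (24 mm wide, x = 30 to -44 in the sorter's frame), through which the small ball falls, to the wide opening (40 mm, x = -48 to -100). Pocket floors: 30 mm (upper) and 6 mm (lower) above the bench.
- sorter: Ball sorter, fixed white ramp 220 long, 90 wide, falling 14 degrees to its own -x; origin: middle of its underside. In its frame, mm: landing tray at the high end x = 60 to 99, 76 wide, floor 88 to 98 high, walls 18 above it, narrowing to 40 wide at x = 30; best spout place x = 73, y = 0, floor 91 high. Then the narrow slot over the upper pocket, the wide opening over the lower one, an end stop.
Not all that is in view belongs to the job. What is shaped like the part that bears scoop_grip but orange is not meant. Of the things that look like the sorter, the larger one is meant.

How it is judged:
On the way, in this order (a step that is already met when the one before it is completed fails the run):
1. the scoop is lifted clear of the bench with both balls in it (height (world z) of scoop_grip above 0.098 m and distance between each of small_ball_center, big_ball_center and scoop_grip below 0.075 m), for 0.2 s.
2. the scoop begins to tip (more than 10 degrees) over the ramp's landing tray with both balls in it (angle between scoop_grip's own z axis and vertical above 0.175 rad and distance between each of small_ball_center, big_ball_center and scoop_grip below 0.1 m and x of scoop_grip in the frame of sorter between -0.04 and 0.16 m and y of scoop_grip in the frame of sorter between -0.06 and 0.06 m and z of scoop_grip in the frame of sorter above 0.1 m).
At the end, for the whole second after the job is handed in: The small ball lies in the upper pocket (under the narrow slot) and the big ball in the lower pocket (under the wide opening), both below the ramp's surface; the scoop stands on the bench, upright within 10 degrees and its grip's centre 58 to 78 mm above the bench, anywhere clear of the sorter (x of small_ball_center in the frame of sorter between -0.044 and 0.032 m and y of small_ball_center in the frame of sorter between -0.022 and 0.022 m and z of small_ball_center in the frame of sorter between 0.02 and 0.055 m and x of big_ball_center in the frame of sorter between -0.1 and -0.044 m and y of big_ball_center in the frame of sorter between -0.022 and 0.022 m and z of big_ball_center in the frame of sorter between 0.01 and 0.045 m and angle between scoop_grip's own z axis and vertical below 0.17 rad and height (world z) of scoop_grip between 0.058 and 0.078 m); the robot touches nothing.
It also fails if it takes over 58 s, if anything falls off the work surface, if the arm or the gripper's body presses on something with over 40 N, if the wrist force passes 120 N, or if a joint passes its speed limit or range.

## Robot

A 6-joint arm with a two-finger parallel gripper is mounted at the origin on the work surface. World frame = base frame: x ahead of the robot, y to its left, z up, the work surface at z = 0. Lengths are in m, angles in rad, forces in N, time in s.
With the tool pointing down it reaches from about 0.325 to 0.775 m from the base axis. Payload 5.5 kg.
Tool frame: the origin (TCP) lies between the finger pads; the fingertips stand bot.finger_overhang ahead of it and the grasp point (between the pads) lies 2 mm behind it (bot.finger_overhang is the distance from the TCP to the fingertips, in m); z points along the fingers, y is the direction in which the jaws open and shut (so a half turn about z gives the same grasp; the last joint's range is limited). The gripper opens to 85 mm and grips with 20 to 120 N. Pads are 22 mm wide; open, the fingers measure 114 mm over their backs; the gripper's body (76 mm by 85 mm) begins 54 mm behind the grasp point. The pads swing forward as they close: fully open they stand 13 mm farther back than shut.
Start: joints at [1.214, 0.091, 1.231, -0, 1.82, -0.057], TCP at [0.177, 0.573, 0.248] pointing down, gripper open.
Joint ranges: [-2.87, 2.87], [-0.86, 2.18], [0.17, 2.46], [-1.51, 4.65], [0.06, 2.69], [-2.65, 2.65]. Speed limits (rad/s): [2.57, 2.57, 3.01, 3.14, 3.14, 3.14].

## Interface

Orientations are given as a 3x3 rotation matrix whose columns are the frame's x, y, z axes.
In Python, from cell import sensors, cams, bot, nets gives the robot as it stands.
- The arm moves only by the shell command python3 -m handwheel 'ROWS' [OPENING]. ROWS is JSON, a list of rows, each an object with "xyz": the shift along the world's x, y, z in m, a list of three; "yaw": the turn about the world's z in degrees. A call has 1 to 8 rows; each row shifts and turns the commanded pose from where the row before left it; what a row does not reach is not made up. A row lasts 1/10 s, in which the tool goes at most 50 mm and 8.59 degrees, less where a joint would pass 70% of its speed; a pose out of reach is approached as far as the arm can. A call is refused whole if a number of a shift passes 0.05 or a number of a turn 8.59, either way. A call with a gripper value outside its range is refused whole. OPENING is the opening, from 0 (shut) to 1 (fully open), set as the call begins (- or left out, the last holds). The fingers move at their own pace and stop on an object; the grip force is fixed at half the most. Time passes only in rows, so rows that do not move let the fingers close. It gives the time, the measured TCP pose, the force and the opening at its end, in the units of the state.
- sensors.get_obs(): the state, without advancing time (a new reading comes with each control period).
- cams.capture(name): name is "scene" or "top" or "wrist"; returns a dict with "color" (480x640x3 uint8, blue, green, red), "z_map" (480x640 float32, m along the optical axis (not along the pixel's ray), 0 where there is no reading), "intrinsics" (3x3 intrinsics, pixels), "T" (4x4, takes a point from camera to world coordinates); the wrist camera has in their place "mount" (4x4, takes a point from camera to tool coordinates, whose origin is the TCP and whose axes are the flange's). Camera axes: x right, y up, looking along -z (the intrinsics and any distortion apply to the point x, -y, -z); pixel columns grow to the right and rows downward; lengths in m; the calibration is good to about 2 mm. A picture is of the moment at which its call begins: read the wrist's pose just before it.
- bot.sign_off(): hands the job in, once; it reports no verdict.
Trained networks look in the newest picture that a camera, given by its name, has taken for a name from the list of things; names that differ only in an ending like _2 or _b are one class to them, and where a whole thing is asked for, a point or a joint stands for the part that bears it (a point fixed in the world has none). Each returns a list of dicts, best first, with "confidence" (0 to 1); they miss things now and then, are a little off and sometimes report something else, mostly with a low value. They report only what shows in the picture. A call takes as long as a camera call. They do not tell look-alikes from the thing itself.
- nets.boxes_of(label, camera): "point" ([column, row] as shares, 0 to 1, of the picture: columns of its width, rows of its height, amid what is visible of it).
The state is a dict: "time_s": time; "q": joint angles; "joint_velocities": joint speeds; "joint_efforts": joint torques, N m; "position": TCP position; "tcp_rot": TCP orientation; "ft_force": force on the tool from outside, world axes, zero at the start; "wrist_torque": the same for the moment, N m; "opening": opening from 0.0 (shut) to 1.0 (fully open).
Only numpy, scipy, OpenCV 4.12 (cv2) and the standard library are available. Lean on these libraries where they do the work, as an engineer would, in place of code of your own. Each camera call takes 0.05 s, during which the arm holds its last target. There are 200 camera calls.

## Working session

There is one attempt and no reset: what is moved stays moved. The work goes in short steps, Python scripts to look and compute and a shell command to move; the robot and the scene stay as the last step left them, time stands still between calls to the robot, and variables do not carry over. Pictures are saved under pics/ and viewed, about 8 in all and at most 12, crops included, and the job is handed in when it is done.

```bash
mkdir -p pics; ls
cat > h.py <<'E'
import numpy as np, cv2
from cell import sensors,cams,bot,nets
def shot(n):
    o=sensors.get_obs(); c=cams.capture(n)
    if n=="wrist":
        T=np.eye(4);T[:3,:3]=o["tcp_rot"];T[:3,3]=o["position"];c["T"]=T@np.array(c["mount"])
    return c
def pts(c):
    z=c["z_map"];K=np.array(c["intrinsics"]);v,u=np.mgrid[:z.shape[0],:z.shape[1]]
    P=np.stack([(u-K[0,2])/K[0,0]*z,-(v-K[1,2])/K[1,1]*z,-z],-1)
    W=P@np.array(c["T"])[:3,:3].T+np.array(c["T"])[:3,3]; W[z==0]=np.nan
    return W
E
python3 - <<'E'
from h import *
o=sensors.get_obs();print(o["time_s"],np.round(o["tcp_rot"],3).tolist(),bot.finger_overhang)
for n in("top","scene"):
    c=shot(n);W=pts(c);cv2.imwrite(f"pics/{n}0.png",c["color"]);np.save(f"{n}0.npy",W)
    for l in("scoop_grip","small_ball_center","big_ball_center","sorter"):
        for d in nets.boxes_of(l,n):
            u,v=int(d["point"][0]*640),int(d["point"][1]*480)
            print(n,l,u,v,round(d["confidence"],2),np.round(W[min(v,479),min(u,639)],3))
E
```

```text
pics
0.0 [[-0.955, 0.295, -0.001], [0.295, 0.955, -0.002], [0.0, -0.002, -1.0]] 0.017
top scoop_grip 169 235 0.93 [0.515 0.228 0.072]
top scoop_grip 148 296 0.66 [0.387 0.249 0.059]
top scoop_grip 188 184 0.57 [0.649 0.228 0.014]
top small_ball_center 171 241 0.44 [0.512 0.235 0.029]
top big_ball_center 165 227 0.62 [0.54  0.252 0.034]
top sorter 394 251 0.87 [ 0.553 -0.24   0.032]
top sorter 480 342 0.83 [ 0.385 -0.425  0.057]
scene scoop_grip 489 344 0.71 [0.52  0.238 0.053]
scene scoop_grip 528 305 0.62 [0.379 0.266 0.016]
scene scoop_grip 449 407 0.56 [0.631 0.227 0.012]
scene big_ball_center 484 358 0.7 [0.537 0.241 0.037]
scene sorter 243 240 0.73 [ 0.583 -0.207  0.084]
scene sorter 222 164 0.73 [ 0.441 -0.379  0.084]
```

```bash
python3 -m handwheel --help 2>&1 | head -20
```

```text
invalid input: not JSON, or not a number
```

View pics/top0.png

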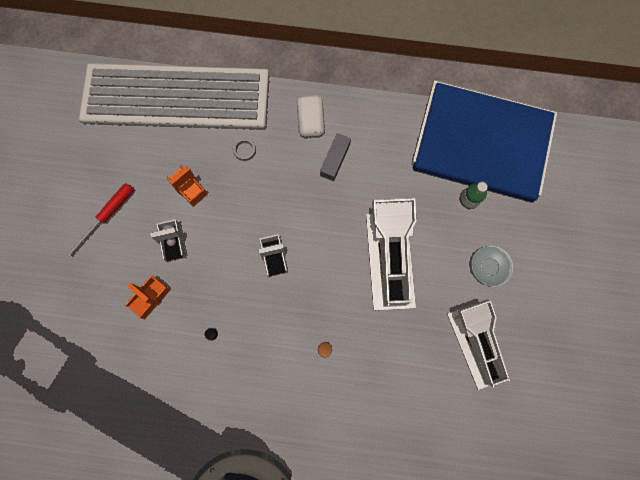

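View pics/scene0.png

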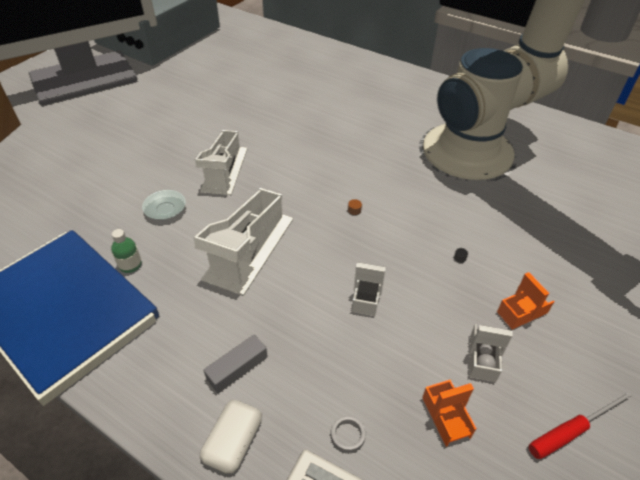

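Run:
```python
from h import *
t=cv2.imread("pics/top0.png");s=cv2.imread("pics/scene0.png")
a=cv2.resize(t[205:275,135:205],(400,400),interpolation=2);b=cv2.resize(s[310:390,450:530],(400,400),interpolation=2)
cv2.imwrite("pics/crop.png",np.hstack([a,b]))
for n,(r0,r1,c0,c1) in {"top":(205,275,135,205),"scene":(310,390,450,530)}.items():
    W=np.load(n+"0.npy")[r0:r1,c0:c1].reshape(-1,3)
    for lo,hi in((.012,.03),(.03,.055),(.06,.08),(.08,.095)):
        m=(W[:,2]>lo)&(W[:,2]<hi);p=W[m,:2].astype(np.float32)
        if m.sum()>5: print(n,lo,m.sum(),np.round(np.median(p,0),3),cv2.minAreaRect(p))
    print(np.nanmax(W[:,2]))
# sorter
for n,(r0,r1,c0,c1) in {"top":(190,320,355,425),"scene":(185,300,185,300)}.items():
    W=np.load(n+"0.npy")[r0:r1,c0:c1].reshape(-1,3)
    for lo,hi in((.003,.15),(.09,.15)):
        m=(W[:,2]>lo)&(W[:,2]<hi);p=W[m,:2].astype(np.float32)
        print(n,lo,m.sum(),cv2.minAreaRect(p))
    print(np.nanmax(W[:,2]))
```

```text
top 0.012 405 [0.499 0.233] ((0.5137873291969299, 0.23745566606521606), (0.081735759973526, 0.049947287887334824), 22.966882705688477)
top 0.03 248 [0.52  0.242] ((0.5146765112876892, 0.2373429238796234), (0.08222192525863647, 0.050016388297080994), 24.27579116821289)
top 0.06 79 [0.513 0.233] ((0.5120046138763428, 0.23582036793231964), (0.009770351462066174, 0.05089745298027992), 31.442028045654297)
top 0.08 136 [0.516 0.239] ((0.5157416462898254, 0.23845116794109344), (0.011122136376798153, 0.050313860177993774), 21.70905113220215)
0.09114052997239741
scene 0.012 685 [0.515 0.246] ((0.4981927275657654, 0.23735353350639343), (0.07015178352594376, 0.2245825082063675), 87.91400146484375)
scene 0.03 690 [0.53  0.245] ((0.510515570640564, 0.23666246235370636), (0.06912466138601303, 0.2057909220457077), 88.75447082519531)
scene 0.06 258 [0.52  0.238] ((0.5202356576919556, 0.2382553219795227), (0.010024246759712696, 0.05055573582649231), 12.964380264282227)
scene 0.08 350 [0.521 0.236] ((0.5733337998390198, 0.22933682799339294), (0.046674732118844986, 0.14601004123687744), 82.06697082519531)
0.08942151154459521
top 0.003 4872 ((0.5561996102333069, -0.23648527264595032), (0.29084599018096924, 0.15447022020816803), 6.46986198425293)
top 0.09 962 ((0.5863013863563538, -0.22865429520606995), (0.11696740239858627, 0.0846128836274147), 10.904451370239258)
0.11873274585688465
scene 0.003 6767 ((0.5293022394180298, -0.2784586548805237), (0.31640827655792236, 0.2529069781303406), 34.94422912597656)
scene 0.09 1230 ((0.5854993462562561, -0.22925986349582672), (0.12112672626972198, 0.08600928634405136), 10.285804748535156)
0.11928144334311508
```

View pics/crop.png

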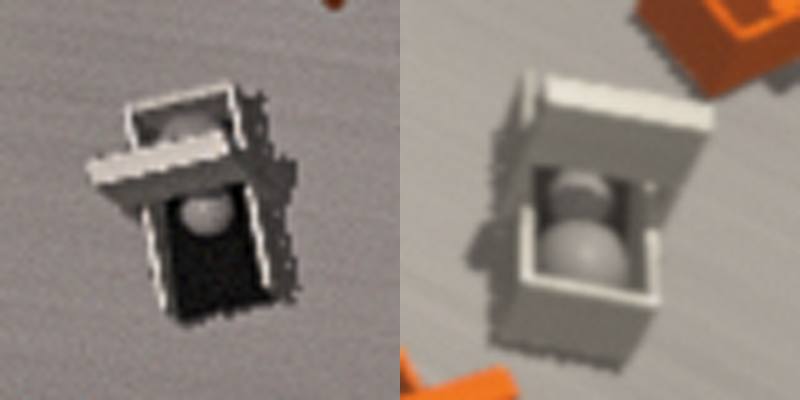

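The loaded scoop is the grey one at top (169,238), with the balls visible. Its open front faces world -x. The look-alikes are the empty grey twin at (273,256) and the orange scoops at (188,185) and (147,296). The sorter meant is the larger one at (394,253), and the small decoy is at (480,345). The crop confirms both balls, with the big one at the closed back on the +x side.

I'll move above the scoop.

```bash
python3 -m handwheel '[{"xyz":[0.034,-0.034,0],"yaw":4},{"xyz":[0.034,-0.034,0],"yaw":4},{"xyz":[0.034,-0.034,0],"yaw":4},{"xyz":[0.034,-0.034,0],"yaw":4},{"xyz":[0.034,-0.034,0],"yaw":4},{"xyz":[0.034,-0.034,0],"yaw":4},{"xyz":[0.034,-0.034,0],"yaw":4},{"xyz":[0.034,-0.034,0],"yaw":4}]' 1
python3 -m handwheel '[{"xyz":[0.033,-0.032,0],"yaw":4},{"xyz":[0.033,-0.032,0],"yaw":3},{"xyz":[0,0,0],"yaw":0},{"xyz":[0,0,0],"yaw":0}]'
python3 - <<'E'
from h import *
c=shot("wrist");W=pts(c);cv2.imwrite("pics/w1.png",c["color"]);np.save("w1.npy",W)
o=sensors.get_obs();R=np.array(o["tcp_rot"]);print(o["position"],np.degrees(np.arctan2(R[1,1],R[0,1])))
Q=W.reshape(-1,3);Q=Q[np.linalg.norm(Q[:,:2]-[.515,.238],axis=1)<.075]
for lo,hi in((.012,.1),(.082,.095)):
    p=Q[(Q[:,2]>lo)&(Q[:,2]<hi),:2].astype(np.float32);print(len(p),cv2.minAreaRect(p) if len(p) else 0)
for l in("scoop_grip","small_ball_center","big_ball_center"):
    for d in nets.boxes_of(l,"wrist"):
        u,v=int(d["point"][0]*640),int(d["point"][1]*480);print(l,u,v,round(d["confidence"],2),np.round(W[v,u],3))
E
```

```text
time_s: 1.3
position: [0.4503, 0.2996, 0.2486]
tcp_rot: [[-0.966, -0.259, 0.001], [-0.259, 0.966, 0.0], [-0.001, 0.0, -1.0]]
ft_force: [0.3, 0.9, -0.5]
opening: 1.001
time_s: 1.7
position: [0.5156, 0.2365, 0.248]
tcp_rot: [[-0.929, -0.369, -0.001], [-0.369, 0.929, 0.0], [0.001, 0.0, -1.0]]
ft_force: [0.1, 0.9, 0.7]
opening: 1.001
[0.51498354 0.2374331  0.24822877] 111.76772184014256
4937 ((0.513921856880188, 0.2382037192583084), (0.08098520338535309, 0.049997374415397644), 21.618839263916016)
943 ((0.5153817534446716, 0.23876622319221497), (0.01021262165158987, 0.04945140704512596), 21.803747177124023)
scoop_grip 316 214 0.93 [0.512 0.235 0.056]
scoop_grip 254 327 0.81 [0.65  0.224 0.011]
small_ball_center 316 203 0.55 [0.508 0.234 0.031]
big_ball_center 319 238 0.81 [0.534 0.247 0.037]
```

The wrist data puts the grip at (0.5154, 0.2388) and the yaw at 21.8°. The footprint is 81 x 50 mm and the plate 10 x 50 mm, both as given, and the jaws are already aligned. I'll descend and grip across y, so the scoop can be pivoted about the pads later.

```bash
python3 -m handwheel '[{"xyz":[0,0.001,-0.037],"yaw":0},{"xyz":[0,0,-0.037],"yaw":0},{"xyz":[0,0,-0.037],"yaw":0},{"xyz":[0,0,-0.037],"yaw":0},{"xyz":[0,0,-0.020],"yaw":0},{"xyz":[0,0,-0.017],"yaw":0},{"xyz":[0,0,0],"yaw":0},{"xyz":[0,0,0],"yaw":0}]'
python3 -m handwheel '[{"xyz":[0,0,0],"yaw":0},{"xyz":[0,0,0],"yaw":0},{"xyz":[0,0,0],"yaw":0},{"xyz":[0,0,0],"yaw":0},{"xyz":[0,0,0],"yaw":0},{"xyz":[0,0,0],"yaw":0},{"xyz":[0,0,0],"yaw":0},{"xyz":[0,0,0],"yaw":0}]' 0
```

```text
time_s: 2.7
position: [0.5147, 0.2391, 0.0638]
tcp_rot: [[-0.928, -0.373, 0.0], [-0.373, 0.928, 0.0], [-0.0, 0.0, -1.0]]
ft_force: [0.1, 0.2, -0.5]
opening: 0.998
time_s: 3.5
position: [0.5159, 0.2387, 0.0649]
tcp_rot: [[-0.928, -0.372, 0.002], [-0.372, 0.928, 0.001], [-0.003, 0.0, -1.0]]
ft_force: [-1.1, 1.5, 6.2]
opening: 0.576
```

```bash
python3 -m handwheel '[{"xyz":[0,0,0.01],"yaw":0},{"xyz":[0,0,0.02],"yaw":0},{"xyz":[0,0,0.03],"yaw":0},{"xyz":[0,0,0.03],"yaw":0},{"xyz":[0,0,0.03],"yaw":0},{"xyz":[0,0,0.025],"yaw":0},{"xyz":[0,0,0.015],"yaw":0},{"xyz":[0,0,0],"yaw":0}]'
python3 - <<'E'
from h import *
c=shot("scene");W=pts(c);a=c["color"][250:350,460:560];cv2.imwrite("pics/lift.png",cv2.resize(c["color"][200:400,400:600],(600,600)))
for n,(r0,r1,c0,c1) in {"top":(190,320,355,425),"scene":(185,300,185,300)}.items():
    W=np.load(n+"0.npy")[r0:r1,c0:c1].reshape(-1,3); W=W[(np.abs(W[:,0]-.56)<.16)&(np.abs(W[:,1]+.235)<.1)]
    m=W[:,2]>.03;p=W[m,:2].astype(np.float32)
    th=np.radians(10.6)
    r=cv2.minAreaRect(p);print(n,r)
    for ang in(8,9,10,11,12):
        t=np.radians(ang);e=np.array([np.cos(t),np.sin(t)]);f=np.array([-e[1],e[0]])
        h=W[W[:,2]>.04,:2];print(ang,np.round([*np.percentile(h@e,[0.3,99.7]),*np.percentile(h@f,[0.3,99.7])],4))
    # profile in frame along x
    t=np.radians(10.6);e=np.array([np.cos(t),np.sin(t)]);f=np.array([-e[1],e[0]])
    u=W[:,:2]@e;v=W[:,:2]@f
    for k in np.arange(u.min(),u.max(),.01):
        s=(u>=k)&(u<k+.01)&(W[:,2]>.03)
        if s.sum()>3: print(round(k,3),s.sum(),"z",np.round(np.percentile(W[s,2],[5,50,95]),3),"v",np.round([v[s].min(),v[s].max()],3))
E
```

```text
time_s: 4.3
position: [0.5159, 0.2384, 0.2258]
tcp_rot: [[-0.928, -0.372, 0.004], [-0.372, 0.928, 0.001], [-0.004, -0.0, -1.0]]
ft_force: [0.2, 0.2, -2.3]
opening: 0.572
top ((0.5402976274490356, -0.23751689493656158), (0.21066665649414062, 0.0846128836274147), 10.904449462890625)
8 [ 0.3994  0.604  -0.3475 -0.2638]
9 [ 0.3938  0.5981 -0.3576 -0.2742]
10 [ 0.388   0.5924 -0.3677 -0.2844]
11 [ 0.382   0.5865 -0.3777 -0.2943]
12 [ 0.3764  0.5808 -0.3875 -0.3039]
0.375 13 z [0.048 0.063 0.066] v [-0.355 -0.308]
0.385 114 z [0.037 0.066 0.072] v [-0.356 -0.308]
0.395 52 z [0.034 0.059 0.07 ] v [-0.356 -0.308]
0.405 58 z [0.035 0.064 0.073] v [-0.356 -0.308]
0.415 58 z [0.041 0.069 0.076] v [-0.357 -0.308]
0.425 56 z [0.033 0.061 0.078] v [-0.355 -0.308]
0.435 109 z [0.035 0.052 0.079] v [-0.356 -0.308]
0.445 104 z [0.031 0.063 0.083] v [-0.356 -0.308]
0.455 104 z [0.031 0.066 0.085] v [-0.356 -0.308]
0.465 100 z [0.031 0.068 0.087] v [-0.355 -0.308]
0.475 116 z [0.031 0.069 0.09 ] v [-0.356 -0.308]
0.485 111 z [0.031 0.073 0.091] v [-0.356 -0.308]
0.495 103 z [0.03  0.076 0.096] v [-0.35
[... 1149 characters left out ...]

0.454 129 z [0.032 0.067 0.085] v [-0.358 -0.308]
0.464 138 z [0.031 0.065 0.088] v [-0.357 -0.308]
0.474 145 z [0.032 0.069 0.089] v [-0.356 -0.308]
0.484 138 z [0.04  0.074 0.093] v [-0.356 -0.309]
0.494 121 z [0.036 0.077 0.095] v [-0.358 -0.308]
0.504 111 z [0.036 0.081 0.098] v [-0.358 -0.308]
0.514 157 z [0.035 0.082 0.1  ] v [-0.362 -0.296]
0.524 184 z [0.079 0.085 0.103] v [-0.368 -0.295]
0.534 178 z [0.085 0.088 0.106] v [-0.374 -0.293]
0.544 188 z [0.087 0.09  0.107] v [-0.375 -0.29 ]
0.554 205 z [0.089 0.092 0.11 ] v [-0.375 -0.29 ]
0.564 124 z [0.044 0.095 0.112] v [-0.375 -0.291]
0.574 504 z [0.033 0.056 0.113] v [-0.376 -0.291]
0.584 545 z [0.095 0.107 0.117] v [-0.376 -0.291]
```

View pics/lift.png

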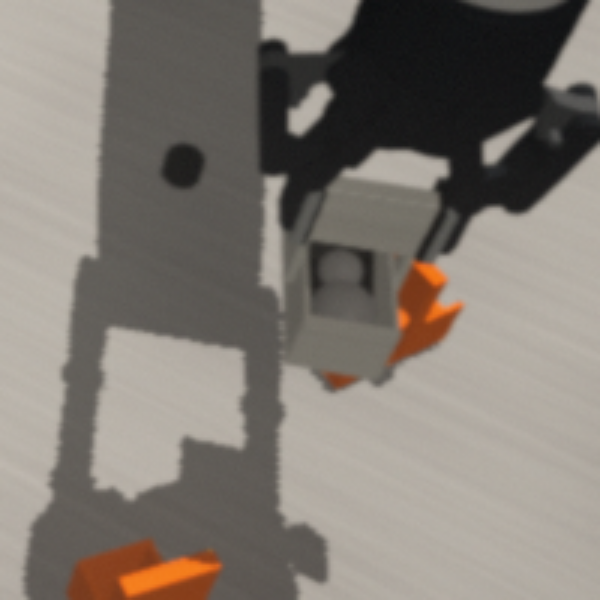

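The picture shows the scoop held level, both balls inside at the back (about (340,285) in the crop). The sorter fit gives origin (0.541, -0.237), yaw 10.6° and tray axis +x up. Height and flare checks agree with the given sizes.

The tool can't tilt. The plan is to press the scoop's underside on the tray's back-wall edge (x=99) and move toward -x and down, so the scoop pivots about the pads. First I'll hover there.

```bash
python3 -m handwheel '[{"xyz":[0.002,-0.009,0],"yaw":-0.5},{"xyz":[0.004,-0.018,0],"yaw":-0.5},{"xyz":[0.008,-0.030,0],"yaw":-1},{"xyz":[0.009,-0.037,0],"yaw":-1},{"xyz":[0.009,-0.037,0],"yaw":-1},{"xyz":[0.009,-0.037,0],"yaw":-1},{"xyz":[0.009,-0.037,0],"yaw":-1},{"xyz":[0.009,-0.037,0],"yaw":-1}]'
python3 -m handwheel '[{"xyz":[0.009,-0.037,0],"yaw":-1},{"xyz":[0.009,-0.037,0],"yaw":-1},{"xyz":[0.009,-0.037,0],"yaw":-1},{"xyz":[0.009,-0.036,-0.004],"yaw":-1},{"xyz":[0.009,-0.030,-0.007],"yaw":-0.2},{"xyz":[0.006,-0.023,-0.006],"yaw":0},{"xyz":[0.0025,-0.017,-0.005],"yaw":0},{"xyz":[0,0,0],"yaw":0}]'
python3 - <<'E'
from h import *
o=sensors.get_obs();R=np.array(o["tcp_rot"]);t=np.radians(10.6);e=np.array([[np.cos(t),np.sin(t)],[-np.sin(t),np.cos(t)]])
print(e@(np.array(o["position"][:2])-[.5409,-.2370]),o["position"],np.degrees(np.arctan2(R[1,1],R[0,1])))
c=shot("wrist");W=pts(c);cv2.imwrite("pics/w2.png",c["color"]);d=shot("scene");cv2.imwrite("pics/s2.png",np.hstack([cv2.resize(c["color"],(400,300)),cv2.resize(d["color"][120:320,140:340],(300,300))]))
# sorter edges vs wrist depth
Q=W.reshape(-1,3);U=(Q[:,:2]-[.5409,-.2370])@e.T
m=(Q[:,2]>.1)&(Q[:,2]<.125)&(np.abs(U[:,0])<.13)&(np.abs(U[:,1])<.06)
print(m.sum(),np.round(np.percentile(U[m],[1,99],axis=0),4) if m.sum() else 0, cv2.minAreaRect(Q[m,:2].astype(np.float32)) if m.sum() else 0)
E
```

```text
time_s: 5.15
position: [0.5736, -0.0059, 0.2209]
tcp_rot: [[-0.967, -0.254, -0.004], [-0.254, 0.967, -0.0], [0.004, 0.001, -1.0]]
ft_force: [0.2, -0.4, -1.7]
opening: 0.579
time_s: 5.95
position: [0.6265, -0.2231, 0.1977]
tcp_rot: [[-0.983, -0.181, -0.005], [-0.181, 0.983, 0.001], [0.005, 0.002, -1.0]]
ft_force: [-0.3, 0.5, -3.5]
opening: 0.569
[ 0.08665069 -0.00208158] [ 0.62645494 -0.22310654  0.19766002] 100.44811404905109
2498 [[ 0.0377 -0.0415]
 [ 0.0996  0.0419]] ((0.6060702800750732, -0.2245357483625412), (0.06756807863712311, 0.08505275100469589), 10.478719711303711)
```

View pics/s2.png

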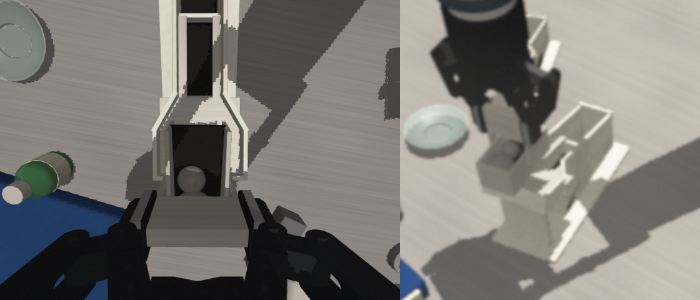

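Wrist view: the scoop is centred over the tray with the small ball visible at (190,180). Now I'll lower onto the wall edge and start tipping.

```bash
python3 -m handwheel '[{"xyz":[0,0.0015,-0.006],"yaw":0.1},{"xyz":[0,0,-0.005],"yaw":0},{"xyz":[0,0,-0.004],"yaw":0},{"xyz":[0,0,-0.002],"yaw":0},{"xyz":[0,0,0],"yaw":0}]'
python3 -m handwheel '[{"xyz":[-0.002,-0.0004,-0.001],"yaw":0},{"xyz":[-0.002,-0.0004,-0.001],"yaw":0},{"xyz":[-0.002,-0.0004,-0.001],"yaw":0},{"xyz":[-0.002,-0.0004,-0.001],"yaw":0},{"xyz":[0,0,0],"yaw":0}]'
```

```text
time_s: 6.55
position: [0.6276, -0.2188, 0.1838]
tcp_rot: [[-0.982, -0.187, -0.001], [-0.187, 0.982, 0.0], [0.001, 0.0, -1.0]]
ft_force: [0.6, -0.3, -2.6]
opening: 0.573
time_s: 7.05
position: [0.6196, -0.221, 0.1808]
tcp_rot: [[-0.983, -0.186, 0.001], [-0.186, 0.983, -0.0], [-0.001, -0.0, -1.0]]
ft_force: [-0.3, 0.1, -0.6]
opening: 0.578
```

```bash
python3 -m handwheel '[{"xyz":[-0.002,-0.0004,-0.001],"yaw":0},{"xyz":[-0.002,-0.0004,-0.001],"yaw":0},{"xyz":[-0.002,-0.0004,-0.001],"yaw":0},{"xyz":[0,0,0],"yaw":0}]'
python3 -m handwheel '[{"xyz":[-0.002,-0.0004,-0.001],"yaw":0},{"xyz":[-0.002,-0.0004,-0.001],"yaw":0},{"xyz":[-0.002,-0.0004,-0.001],"yaw":0},{"xyz":[0,0,0],"yaw":0}]'
cat >> h.py <<'E'
def tilt(c=None):
    """tilt of plate and scoop points in sorter frame (x,z) via scene depth"""
    c=c or shot("scene");W=pts(c).reshape(-1,3);t=np.radians(10.6)
    e=np.array([[np.cos(t),np.sin(t)],[-np.sin(t),np.cos(t)]])
    U=(W[:,:2]-[.5409,-.2370])@e.T;return np.c_[U,W[:,2]].reshape(480,640,3),c
E
python3 - <<'E'
from h import *
S,c=tilt()
cv2.imwrite("pics/s3.png",cv2.resize(c["color"][120:320,140:340],(500,500)))
# back wall outer face of scoop: facing camera; print z-x profile near y=0
for k in np.arange(.08,.22,.008):
    m=(abs(S[...,1])<.01)&(S[...,2]>=k)&(S[...,2]<k+.008)&(abs(S[...,0]-.08)<.08)
    if m.sum()>3: print(round(k,3),m.sum(),np.round(np.percentile(S[m][:,0],[5,50,95]),4))
E
```

```text
time_s: 7.45
position: [0.615, -0.2221, 0.18]
tcp_rot: [[-0.982, -0.187, 0.006], [-0.187, 0.982, -0.001], [-0.005, -0.002, -1.0]]
ft_force: [3.2, 0.9, 6.3]
opening: 0.578
time_s: 7.85
position: [0.6094, -0.2233, 0.1784]
tcp_rot: [[-0.982, -0.187, 0.008], [-0.187, 0.982, -0.002], [-0.008, -0.003, -1.0]]
ft_force: [3.6, 1.3, 9.8]
opening: 0.573
0.08 33 [0.0313 0.0421 0.0551]
0.088 24 [0.0584 0.0713 0.1038]
0.096 33 [0.1025 0.1035 0.1051]
0.112 11 [0.1108 0.1121 0.1128]
0.12 47 [0.0609 0.1115 0.1135]
0.128 79 [0.0486 0.0692 0.1127]
0.136 77 [0.0643 0.0881 0.1118]
0.144 151 [0.0678 0.0964 0.1112]
0.152 57 [0.0893 0.0988 0.1114]
0.16 10 [0.0737 0.0749 0.0765]
0.168 36 [0.0731 0.0751 0.0766]
0.176 39 [0.0738 0.0749 0.0759]
0.184 39 [0.0726 0.0741 0.0754]
0.192 47 [0.0656 0.0735 0.075 ]
0.2 43 [0.065  0.0702 0.0744]
```

```bash
python3 -m handwheel '[{"xyz":[-0.0018,-0.0003,-0.0012],"yaw":0},{"xyz":[-0.0018,-0.0003,-0.0012],"yaw":0},{"xyz":[-0.0018,-0.0003,-0.0012],"yaw":0},{"xyz":[-0.0018,-0.0003,-0.0012],"yaw":0},{"xyz":[0,0,0],"yaw":0}]'
cat >> h.py <<'E'
def rep():
    S,c=tilt();o=sensors.get_obs();t=np.radians(10.6)
    d=np.array(o["position"][:2])-[.5409,-.2370];px=d@[np.cos(t),np.sin(t)];pz=o["position"][2]+.003
    print("t",o["time_s"],"pivot",np.round([px,d@[-np.sin(t),np.cos(t)],pz],4),"F",np.round(o["ft_force"],1))
    Y=abs(S[...,1])<.018
    m=Y&(S[...,2]>pz-.016)&(S[...,2]<pz+.010)&(S[...,0]>px)&(S[...,0]<px+.02)
    q=S[m];a,b=np.polyfit(q[:,2],q[:,0],1);r=abs(q[:,0]-a*q[:,2]-b)<.0015;a=np.polyfit(q[r,2],q[r,0],1)[0];print("plate tilt",np.degrees(np.arctan(-a)),r.sum())
    m=Y&(S[...,2]>.118)&(S[...,2]<pz-.03)&(S[...,0]>px+.03)&(S[...,0]<px+.09)
    for k in np.arange(.112,.16,.006):
        s=m&(S[...,2]>=k)&(S[...,2]<k+.006)
        if s.sum()>3:print(round(k,3),s.sum(),np.round(np.percentile(S[s][:,0],[50,90,98]),4))
    for l in("small_ball_center","big_ball_center"):
        for d in nets.boxes_of(l,"scene")[:2]:
            u,v=int(d["point"][0]*640),int(d["point"][1]*480);print(l,u,v,round(d["confidence"],2),np.round(S[v,u],3))
    return c
E
python3 -c "
from h import *
c=rep();cv2.imwrite('pics/s4.png',cv2.resize(c['color'][120:320,140:340],(500,500)))"
```

```text
time_s: 8.4
position: [0.602, -0.2247, 0.1745]
tcp_rot: [[-0.982, -0.186, 0.008], [-0.186, 0.982, -0.003], [-0.008, -0.004, -1.0]]
ft_force: [1.1, 1.7, 12.8]
opening: 0.576
t 8.45 pivot [0.0624 0.0009 0.1775] F [ 0.1  2.6 13.7]
plate tilt 8.888197648790513 187
0.118 48 [0.1118 0.1131 0.1136]
0.124 50 [0.1108 0.112  0.1129]
0.13 50 [0.1099 0.1109 0.1116]
0.136 54 [0.1091 0.1101 0.1105]
0.142 60 [0.1077 0.109  0.1099]
small_ball_center 219 221 0.65 [ 0.07  -0.005  0.143]
big_ball_center 214 225 0.42 [ 0.089 -0.002  0.153]
big_ball_center 248 245 0.23 [0.061 0.04  0.092]
```

```bash
python3 -m handwheel '[{"xyz":[-0.0018,-0.0003,-0.001],"yaw":0},{"xyz":[-0.0016,-0.0003,-0.001],"yaw":0},{"xyz":[0,0,0],"yaw":0},{"xyz":[0,0,0],"yaw":0}]'
python3 -c "
from h import *
c=rep();cv2.imwrite('pics/s4.png',cv2.resize(c['color'][120:320,140:340],(500,500)))"
```

```text
time_s: 8.95
position: [0.5984, -0.2254, 0.1723]
tcp_rot: [[-0.982, -0.186, 0.007], [-0.186, 0.982, -0.003], [-0.007, -0.004, -1.0]]
ft_force: [0.5, 1.3, 11.6]
opening: 0.576
t 9.0 pivot [0.0586 0.0008 0.1752] F [-0.   1.  12.5]
plate tilt 11.682697568462377 190
0.118 39 [0.1114 0.1127 0.1129]
0.124 57 [0.1103 0.1118 0.1126]
0.13 49 [0.1094 0.1106 0.1111]
0.136 65 [0.1075 0.1091 0.1096]
0.142 32 [0.1064 0.1073 0.1082]
small_ball_center 221 223 0.47 [ 0.069 -0.002  0.139]
big_ball_center 214 225 0.46 [ 0.089 -0.002  0.153]
```

View pics/s4.png

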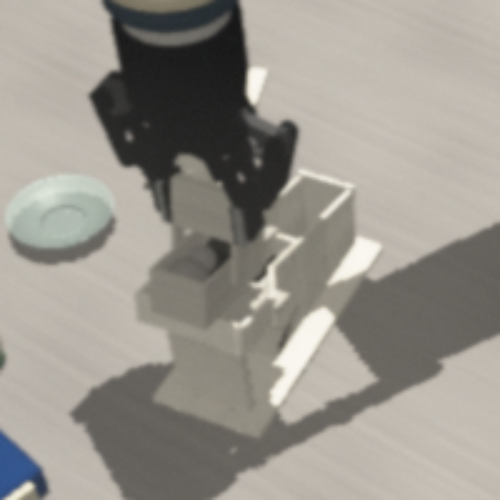

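The scoop is tipped about 12°, with both balls still inside at the back and the front over the tray. I'll lift a little and shift back in +x so the lip lies over the tray, then tip further.

```bash
python3 -m handwheel '[{"xyz":[0.001,0.0002,0.004],"yaw":0},{"xyz":[0.003,0.0006,0.003],"yaw":0},{"xyz":[0.0045,0.0008,0.001],"yaw":0},{"xyz":[0.0045,0.0008,0],"yaw":0},{"xyz":[0.0045,0.0008,-0.0005],"yaw":0},{"xyz":[0.0025,0.0005,-0.0015],"yaw":0},{"xyz":[0.0005,0,-0.001],"yaw":0}]'
python3 -m handwheel '[{"xyz":[-0.0018,-0.0003,-0.001],"yaw":0},{"xyz":[-0.0018,-0.0003,-0.001],"yaw":0},{"xyz":[-0.0018,-0.0003,-0.001],"yaw":0},{"xyz":[-0.0018,-0.0003,-0.001],"yaw":0},{"xyz":[-0.0018,-0.0003,-0.0009],"yaw":0},{"xyz":[-0.0018,-0.0003,-0.0009],"yaw":0}]'
python3 -c "
from h import *
c=rep();cv2.imwrite('pics/s5.png',cv2.resize(c['color'][120:320,140:340],(500,500)))"
```

```text
time_s: 9.8
position: [0.6162, -0.2222, 0.1762]
tcp_rot: [[-0.983, -0.185, -0.002], [-0.185, 0.983, -0.002], [0.002, -0.002, -1.0]]
ft_force: [-14.3, 1.0, 18.4]
opening: 0.576
time_s: 10.4
position: [0.6105, -0.2232, 0.1741]
tcp_rot: [[-0.982, -0.187, 0.014], [-0.187, 0.982, -0.004], [-0.013, -0.006, -1.0]]
ft_force: [0.2, 1.8, 21.7]
opening: 0.575
t 10.45 pivot [0.0708 0.0007 0.177 ] F [ 2.6  1.8 18.3]
plate tilt 14.852837794617066 190
0.124 58 [0.1258 0.127  0.128 ]
0.13 54 [0.1243 0.1253 0.1261]
0.136 57 [0.1227 0.1242 0.1252]
0.142 56 [0.1214 0.1228 0.1239]
small_ball_center 218 228 0.41 [0.086 0.002 0.144]
small_ball_center 250 246 0.36 [0.028 0.022 0.048]
big_ball_center 209 229 0.61 [ 0.104 -0.002  0.157]
```

```bash
python3 -m handwheel '[{"xyz":[-0.0017,-0.0003,-0.0011],"yaw":0},{"xyz":[-0.0017,-0.0003,-0.0011],"yaw":0},{"xyz":[-0.0017,-0.0003,-0.0011],"yaw":0},{"xyz":[-0.0017,-0.0003,-0.0011],"yaw":0},{"xyz":[-0.0017,-0.0003,-0.0012],"yaw":0},{"xyz":[-0.0017,-0.0003,-0.0012],"yaw":0},{"xyz":[-0.0017,-0.0003,-0.0012],"yaw":0},{"xyz":[-0.0017,-0.0003,-0.0012],"yaw":0}]'
python3 -c "
from h import *
c=rep();cv2.imwrite('pics/s6.png',cv2.resize(c['color'][120:320,140:340],(500,500)))"
```

```text
time_s: 11.35
position: [0.5959, -0.2261, 0.1644]
tcp_rot: [[-0.982, -0.186, 0.011], [-0.187, 0.982, -0.004], [-0.01, -0.006, -1.0]]
ft_force: [-1.3, 0.7, 21.2]
opening: 0.575
t 11.4 pivot [0.056  0.0006 0.1675] F [-2.   0.7 20.2]
plate tilt 27.465074822908136 159
0.124 4 [0.1223 0.1225 0.1225]
0.13 64 [0.1221 0.1234 0.1246]
0.136 18 [0.1204 0.1218 0.122 ]
```

View pics/s6.png

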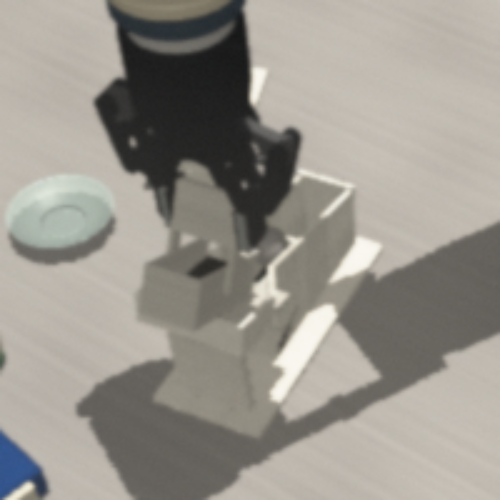

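Tipped about 27°. The balls have left the back of the scoop, and one shows ahead of it at (270,243). I'll wait a moment and check.

```bash
python3 -m handwheel '[{"xyz":[0,0,0],"yaw":0},{"xyz":[0,0,0],"yaw":0},{"xyz":[0,0,0],"yaw":0},{"xyz":[0,0,0],"yaw":0},{"xyz":[0,0,0],"yaw":0}]'
python3 -c "
from h import *
a=shot('wrist')['color'];b=shot('scene')['color'];d=shot('top')['color']
cv2.imwrite('pics/s7.png',np.hstack([cv2.resize(a,(400,300)),cv2.resize(b[150:270,180:300],(300,300))]))
for n in('top','scene','wrist'):
  for l in('small_ball_center','big_ball_center'): print(n,l,nets.boxes_of(l,n)[:2])"
```

```text
time_s: 12.0
position: [0.5959, -0.2262, 0.1645]
tcp_rot: [[-0.982, -0.186, 0.011], [-0.186, 0.982, -0.004], [-0.01, -0.006, -1.0]]
ft_force: [-3.1, -0.3, 20.3]
opening: 0.572
top small_ball_center []
top big_ball_center []
scene small_ball_center []
scene big_ball_center [{'point': [0.3962, 0.4271], 'confidence': 0.7}]
wrist small_ball_center [{'point': [0.5173, 0.2152], 'confidence': 0.77}]
wrist big_ball_center [{'point': [0.4975, 0.1412], 'confidence': 0.6}]
```

View pics/s7.png

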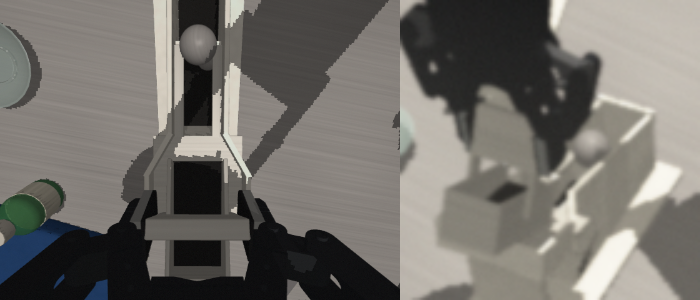

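```bash
cat >> h.py <<'E'
def balls(names=("wrist","scene","top")):
    t=np.radians(10.6);e=np.array([[np.cos(t),np.sin(t)],[-np.sin(t),np.cos(t)]]);r={}
    for n in names:
        c=shot(n);W=pts(c);r[n]=c["color"]
        for l in('small_ball_center','big_ball_center'):
            for d in nets.boxes_of(l,n)[:2]:
                u,v=int(d["point"][0]*640),int(d["point"][1]*480);w=W[v,u];print(n,l,u,v,round(d["confidence"],2),"sorter",np.round(e@(w[:2]-[.5409,-.2370]),3),"z",round(w[2],3))
    return r
E
python3 -m handwheel '[{"xyz":[0,0,0],"yaw":0},{"xyz":[0,0,0],"yaw":0},{"xyz":[0,0,0],"yaw":0},{"xyz":[0,0,0],"yaw":0},{"xyz":[0,0,0],"yaw":0}]'
python3 -c "
from h import *
r=balls();cv2.imwrite('pics/w8.png',cv2.resize(r['wrist'][0:240,200:440],(600,600)))"
```

```text
time_s: 12.95
position: [0.5959, -0.2262, 0.1645]
tcp_rot: [[-0.982, -0.186, 0.011], [-0.186, 0.982, -0.004], [-0.01, -0.006, -1.0]]
ft_force: [-1.7, 1.7, 19.0]
opening: 0.577
wrist small_ball_center 329 90 0.77 sorter [-0.034  0.007] z 0.049
wrist big_ball_center 317 10 0.57 sorter [-0.076  0.   ] z 0.034
```

View pics/w8.png

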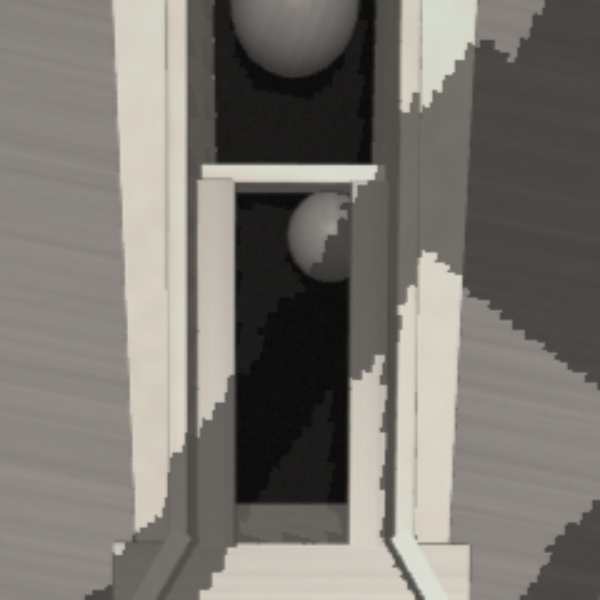

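The picture confirms both pockets: the small ball is under the narrow slot (sorter x=-34, top z=49) and the big ball in the lower pocket (x=-76). Next I'll lift the scoop away and set it down in the free area near (0.53, -0.07).

```bash
python3 -m handwheel '[{"xyz":[0.002,0,0.010],"yaw":0},{"xyz":[0.002,0,0.025],"yaw":0},{"xyz":[0,0,0.03],"yaw":0},{"xyz":[-0.005,0.01,0.025],"yaw":0},{"xyz":[-0.012,0.025,0],"yaw":0},{"xyz":[-0.012,0.03,0],"yaw":0},{"xyz":[-0.012,0.03,0],"yaw":0},{"xyz":[-0.012,0.03,0],"yaw":0}]'
python3 -m handwheel '[{"xyz":[-0.012,0.02,0],"yaw":0},{"xyz":[-0.005,0.011,-0.01],"yaw":0},{"xyz":[0,0,-0.035],"yaw":0},{"xyz":[0,0,-0.04],"yaw":0},{"xyz":[0,0,-0.04],"yaw":0},{"xyz":[0,0,-0.025],"yaw":0},{"xyz":[0,0,-0.01],"yaw":0},{"xyz":[0,0,0],"yaw":0}]'
```

```text
time_s: 14.2
position: [0.5437, -0.0994, 0.2465]
tcp_rot: [[-0.983, -0.186, -0.002], [-0.186, 0.983, 0.0], [0.002, 0.001, -1.0]]
ft_force: [0.7, -0.1, -0.5]
opening: 0.576
time_s: 15.0
position: [0.5263, -0.0693, 0.0855]
tcp_rot: [[-0.983, -0.186, -0.004], [-0.186, 0.983, 0.001], [0.004, 0.001, -1.0]]
ft_force: [-0.1, -0.7, -1.4]
opening: 0.575
```

```bash
python3 -m handwheel '[{"xyz":[0,0,-0.006],"yaw":0},{"xyz":[0.001,0,-0.004],"yaw":0},{"xyz":[0.004,0.0008,-0.001],"yaw":0},{"xyz":[0.004,0.0008,-0.001],"yaw":0},{"xyz":[0.004,0.0008,-0.001],"yaw":0},{"xyz":[0.004,0.0008,-0.001],"yaw":0}]'
python3 -m handwheel '[{"xyz":[0.004,0.0008,-0.001],"yaw":0},{"xyz":[0.004,0.0008,-0.0013],"yaw":0},{"xyz":[0.004,0.0008,-0.0015],"yaw":0},{"xyz":[0.004,0.0008,-0.0015],"yaw":0},{"xyz":[0,0,0],"yaw":0}]'
```

```text
time_s: 15.6
position: [0.5448, -0.0663, 0.0737]
tcp_rot: [[-0.983, -0.186, 0.001], [-0.186, 0.983, -0.0], [-0.001, -0.0, -1.0]]
ft_force: [0.8, 0.5, -0.3]
opening: 0.574
time_s: 16.1
position: [0.5613, -0.0635, 0.0711]
tcp_rot: [[-0.983, -0.186, 0.003], [-0.186, 0.983, -0.001], [-0.002, -0.002, -1.0]]
ft_force: [-4.2, -0.5, 11.3]
opening: 0.575
```

```bash
python3 -m handwheel '[{"xyz":[0.004,0.0008,-0.0018],"yaw":0},{"xyz":[0.004,0.0008,-0.0018],"yaw":0},{"xyz":[0.004,0.0008,-0.002],"yaw":0},{"xyz":[0.003,0.0006,-0.002],"yaw":0},{"xyz":[0,0,0],"yaw":0}]'
python3 - <<'E'
from h import *
o=sensors.get_obs();p=np.array(o["position"]);print(p)
c=shot("scene");W=pts(c);t=np.radians(10.6);e=np.array([[np.cos(t),np.sin(t)],[-np.sin(t),np.cos(t)]])
S=W.copy();S[...,:2]=(W[...,:2]-p[:2])@e.T
for k in np.arange(0,.09,.006):
    m=(abs(S[...,1])<.015)&(S[...,2]>=k)&(S[...,2]<k+.006)&(abs(S[...,0]-.02)<.035)
    if m.sum()>3:print(round(k,3),m.sum(),np.round(np.percentile(S[m][:,0],[5,50,95]),4))
E
```

```text
time_s: 16.6
position: [0.5782, -0.0603, 0.0656]
tcp_rot: [[-0.982, -0.186, 0.008], [-0.186, 0.982, -0.001], [-0.008, -0.003, -1.0]]
ft_force: [0.9, 0.9, 16.7]
opening: 0.572
[ 0.57819074 -0.06030532  0.0656059 ]
0.0 82 [0.043  0.0481 0.054 ]
0.012 67 [-0.0076  0.0152  0.0504]
0.018 226 [-0.013   0.0057  0.0502]
0.024 41 [0.0463 0.0479 0.0495]
0.03 39 [0.0453 0.0467 0.0486]
0.036 41 [0.0441 0.046  0.0475]
0.042 44 [0.0416 0.0447 0.0466]
0.048 31 [0.0414 0.0439 0.0456]
0.054 14 [0.0061 0.0069 0.0086]
0.06 43 [0.0056 0.0072 0.0087]
0.066 41 [0.0045 0.006  0.0072]
0.072 42 [0.0039 0.0054 0.0074]
0.078 46 [0.0022 0.0041 0.0062]
0.084 42 [-0.0069  0.0027  0.0044]
```

The tilt is about 10° now, with the front edge on the bench. Its weight lies behind that edge, so opening slightly will let the back settle flat.

```bash
python3 -m handwheel '[{"xyz":[0.004,0.0008,-0.001],"yaw":0},{"xyz":[0.004,0.0008,-0.001],"yaw":0},{"xyz":[0,0,0.002],"yaw":0},{"xyz":[0,0,0.001],"yaw":0}]'
python3 -m handwheel '[{"xyz":[0,0,0],"yaw":0},{"xyz":[0,0,0],"yaw":0},{"xyz":[0,0,0],"yaw":0},{"xyz":[0,0,0],"yaw":0},{"xyz":[0,0,0],"yaw":0}]' 0.63
python3 -m handwheel '[{"xyz":[0,0,0],"yaw":0},{"xyz":[0,0,0],"yaw":0},{"xyz":[0,0,0],"yaw":0},{"xyz":[0,0,0],"yaw":0},{"xyz":[0,0,0],"yaw":0}]' 1
python3 -m handwheel '[{"xyz":[0,0,0.01],"yaw":0},{"xyz":[0,0,0.03],"yaw":0},{"xyz":[0,0,0.04],"yaw":0},{"xyz":[0,0,0.04],"yaw":0},{"xyz":[0,0,0.04],"yaw":0},{"xyz":[0,0,0],"yaw":0},{"xyz":[0,0,0],"yaw":0}]'
python3 - <<'E'
from h import *
o=sensors.get_obs();p=np.array(o["position"]);print(p)
c=shot("scene");W=pts(c);t=np.radians(10.6);e=np.array([[np.cos(t),np.sin(t)],[-np.sin(t),np.cos(t)]])
S=W.copy();S[...,:2]=(W[...,:2]-p[:2])@e.T
for k in np.arange(0,.1,.006):
    m=(abs(S[...,1])<.012)&(S[...,2]>=k)&(S[...,2]<k+.006)&(abs(S[...,0]-.02)<.04)
    if m.sum()>3:print(round(k,3),m.sum(),np.round(np.percentile(S[m][:,0],[5,50,95]),4))
m=(abs(S[...,1])<.05)&(abs(S[...,0])<.06)&(S[...,2]<.12);print("max z",np.nanmax(S[m][:,2]))
w=shot("wrist");cv2.imwrite("pics/fin.png",np.hstack([cv2.resize(c["color"][120:400,140:420],(400,400)),cv2.resize(w["color"],(400,400))]))
balls(("scene","top"))
E
```

```text
time_s: 17.05
position: [0.5845, -0.0587, 0.0629]
tcp_rot: [[-0.983, -0.186, 0.003], [-0.186, 0.983, -0.001], [-0.003, -0.001, -1.0]]
ft_force: [2.1, -0.5, 1.7]
opening: 0.575
time_s: 17.55
position: [0.583, -0.0585, 0.0613]
tcp_rot: [[-0.983, -0.186, -0.001], [-0.186, 0.983, 0.0], [0.001, 0.0, -1.0]]
ft_force: [0.8, -0.3, -0.2]
opening: 0.631
time_s: 18.05
position: [0.5832, -0.0585, 0.0616]
tcp_rot: [[-0.983, -0.186, 0.0], [-0.186, 0.983, -0.0], [-0.0, -0.0, -1.0]]
ft_force: [0.2, -0.4, -0.5]
opening: 1.005
time_s: 18.75
position: [0.5838, -0.0586, 0.2238]
tcp_rot: [[-0.983, -0.186, 0.004], [-0.186, 0.983, -0.001], [-0.004, -0.001, -1.0]]
ft_force: [-0.2, -0.2, -1.6]
opening: 1.003
[ 0.58376623 -0.05864174  0.22382446]
0.0 99 [0.0436 0.0505 0.059 ]
0.006 109 [0.0023 0.019  0.0447]
0.012 175 [-0.0128  0.0001  0.0438]
0.018 25 [0.0008 0.0442 0.0456]
0.024 28 [0.0429 0.0444 0.0455]
0.03 23 [0.0432 0.0442 0.0455]
0.036 25 [0.0415 0.0435 0.045 ]
0.048 8 [0.009  0.0098 0.0107]
0.054 28 [0.0083 0.0099 0.0116]
0.06 29 [0.0088 0.0102 0.0118]
0.066 24 [0.0092 0.0104 0.0116]
0.072 34 [0.0085 0.0099 0.0116]
0.078 25 [0.0091 0.01   0.0117]
0.084 76 [0.0014 0.0067 0.0107]
max z 0.09066753647330494
top big_ball_center 395 296 0.57 sorter [-0.085  0.002] z 0.037
```

View pics/fin.png

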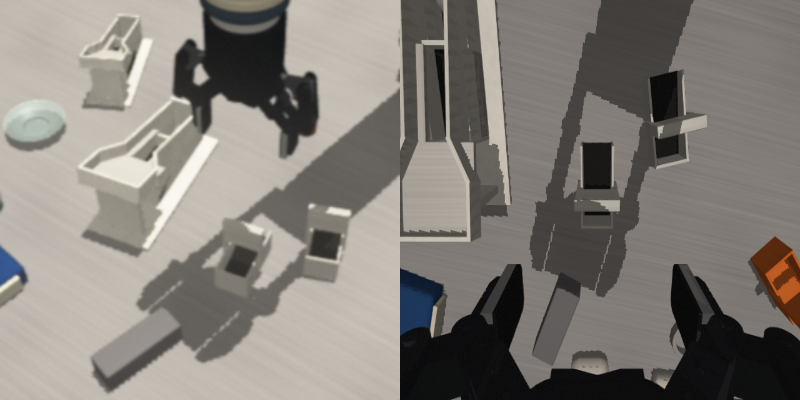

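The scoop stands upright and empty between the sorter and the twin, with its plate vertical and its top about 86–90 mm high. The gripper is clear, so I'm handing in.

```bash
python3 -c "
from h import *
print(bot.sign_off())"
```

```text
the job is handed in; nothing more can be done
None
```

I tipped both balls into the sorter, stood the empty scoop upright on the bench and handed the job in at about 19 s. No verdict was reported.

- **Method:** The moves cannot tilt the tool. I gripped the scoop across its 50 mm plate, pressed its underside on the tray's back-wall edge, and pivoted it about the pads in stages to about 27°. That is less than the suggested 30 to 40°, but both balls rolled out.
- **Small ball:** After tipping it lay in the upper pocket, at sorter x about -34 mm with its top at z 49 mm. My last look from the scene and top cameras did not detect it, so this rests on the earlier wrist picture.
- **Big ball:** It lies in the lower pocket. The wrist camera put it at x about -76 mm and the top camera at about -85 mm. Both are within its limits.
- **Scoop:** It was still tilted about 10° when I began to release it, and it settled flat. The plate is vertical to within about 1–2°, with its top about 86–90 mm high, so the grip centre is close to 68–72 mm. The gripper is open and about 0.15 m above it.
- **Forces:** The highest wrist reading I saw was about 23 N, when the scoop rubbed the wall edge while I repositioned it. It kept its tilt.

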